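# Show a glass bottle's base code to the tilted reader

### The job

Draw the tallest of the three glass bottles straight up out of the rack and lean it over so that its underside, which carries the code, squarely faces the window of the tilted code reader, centred on the window and about 4 cm in front of it. It is thin glass: keep the grip light (well under 60 N), do not knock it against the reader, and leave the other things on the bench alone. Finish still holding the bottle there in the air, steady.

Things in the scene. Friction and masses are not known exactly. Their poses are not given: they have to be found in the camera images.
- tall_bottle: the tallest bottle in the rack: round amber glass, diameter 36 mm from the underside up to 82 mm, then shoulder and neck (24 mm), then a black cap of diameter 28 mm from 92 to 115 mm (its top). About 0.13 kg. Its pocket is 35 mm deep, so 80 mm stand clear of the rack. Origin at the centre of the underside, z along the bottle to the cap; yaw means nothing
- tall_bottle_base (a point): centre of the tall bottle's underside (same point as its origin); z points to the cap. The bottle is thin glass: the squeeze must stay under 60 N per finger (120 N for both together), brief peaks as the fingers close included; 20 to 40 N is plenty
- rack: white plastic rack fixed to the bench, 64 mm (x) by 232 mm (y) by 45 mm high, with a row along its y of three round pockets at y = -80, 0 and +80 mm, 40 mm wide and 35 mm deep (floor 10 mm above the bench). Origin at the centre of its underside. Each pocket holds a bottle, in any order; it may stand left or right of the middle of the bench
- reader: foot of the code reader, fixed to the bench: grey, 100 x 110 mm, 22 mm high, with two cheeks 95 mm high that carry the tilting black head between them, 102 mm wide over the cheeks. Origin at the centre of the underside; its front (-x) faces roughly towards the robot. It stands on the other side of the bench from the rack
- reader_head (a joint): tilt of the reader's black head (70 x 84 x 34 mm, pivot 82 mm above the bench and 10 mm behind the foot's origin), rad: 0 = window looks straight up, growing as the window tips towards the reader's front. A stiff hinge that stays where it is set, 0.5 to 0.85; leave it so
- window (a point): centre of the round glass window (42 mm wide) on the face of the reader's head, 21 mm from the pivot; its z axis points straight out of the window, up and towards the robot's side
- short_bottle: bystander in the rack: amber bottle 36 mm wide, 80 mm tall with a narrow black cap. Origin at the centre of the underside
- squat_jar: bystander in the rack: amber jar 36 mm wide, 70 mm tall with a 38 mm wide black cap. Origin at the centre of the underside
- calculator: bystander: black desk calculator 135 x 85 x 17 mm, lying flat. Origin at the centre of the underside
- phone: bystander: black phone 145 x 70 x 9 mm, lying flat. Origin at the centre of the underside
- label_roll: bystander: white roll of labels, 72 mm wide, 40 mm high, standing on its end face. Origin at the centre of the underside
- tub: bystander: white tub with a lid, 88 mm wide, 90 mm high. Origin at the centre of the underside
- stapler: bystander: black stapler 130 x 34 x 44 mm. Origin at the centre of the underside
Mind the look-alikes: they are no part of the job. What is shaped like the reader but yellow is not meant.

How it is judged:
On the way:
1. the tall bottle is held by the fingers, drawn clear of the rack, still roughly upright (z of tall_bottle_base in the frame of rack above 0.05 m and angle between tall_bottle's own z axis and vertical below 0.3 rad and contact force between the fingers and tall_bottle above 1 N and contact force between tall_bottle and rack below 0.2 N), for 0.1 s.
At the end, for the whole second after the job is handed in: The tall bottle is held still in the air by the fingers, clear of reader and rack: underside 20 to 60 mm in front of the window, within 15 mm of its centre each way, bottle and window axes within 0.2 rad. Window within 10 mm and bystanders within 30 mm of their start (contact force between the fingers and tall_bottle above 1 N and x of tall_bottle_base in the frame of window between -0.015 and 0.015 m and y of tall_bottle_base in the frame of window between -0.015 and 0.015 m and z of tall_bottle_base in the frame of window between 0.02 and 0.06 m and angle between the z axis of tall_bottle and the z axis of window, either way round below 0.2 rad and height (world z) of tall_bottle_base above 0.08 m and linear speed of tall_bottle below 0.02 m/s and angular speed of tall_bottle below 0.15 rad/s and contact force between tall_bottle and reader below 0.2 N and contact force between tall_bottle and rack below 0.2 N and distance of window from where it was at the start of the episode below 0.01 m and distance of each of short_bottle, squat_jar, calculator, phone, label_roll, tub, stapler from where it was at the start of the episode below 0.03 m); the arm keeps its last pose, push and grip.
It fails at once if the thin glass is squeezed with more than 60 N per finger (120 N, both fingers together) (contact force between the fingers and tall_bottle above 120 N).
It fails at once if the bottle is knocked against the reader (over 5 N) (contact force between tall_bottle and reader above 5 N).
It fails at once if another thing on the bench is moved more than 30 mm or tipped over (distance of any of short_bottle, squat_jar, calculator, phone, label_roll, tub, stapler from where it was at the start of the episode above 0.03 m or angle between any of short_bottle, squat_jar, calculator, phone, label_roll, tub, stapler's own z axis and vertical above 0.35 rad).
It fails at once if the reader's window is pushed away by more than 20 mm (distance of window from where it was at the start of the episode above 0.02 m).
It also fails if it takes over 40 s, if anything falls off the work surface, if the arm or the gripper's body presses on something with over 40 N, if the wrist force passes 120 N, or if a joint passes its speed limit or range.

### The arm

A 7-joint arm with a two-finger parallel gripper is mounted at the origin on the work surface. World frame = base frame: x ahead of the robot, y to its left, z up, the work surface at z = 0. Lengths are in m, angles in rad, forces in N, time in s.
With the tool pointing down it reaches from about 0.4 to 0.85 m from the base axis. Payload 10.4 kg.
Tool frame: the origin (TCP) lies between the finger pads; the fingertips stand 22 mm ahead of it and the grasp point (between the pads) lies 3 mm ahead of it; z points along the fingers, y is the line along which they close (so a half turn about z gives the same grasp; the last joint's range is limited). The gripper opens to 85 mm and grips with 20 to 120 N. Pads are 22 mm wide; open, the fingers measure 114 mm over their backs; the gripper's body (76 mm by 85 mm) begins 54 mm behind the grasp point. The pads swing forward as they close: fully open they stand 13 mm farther back than shut.
Start: joints at [-1.361, 0.332, -0.065, 1.46, 0.022, 1.35, -0.088], TCP at [0.144, 0.608, 0.253] pointing down, gripper open.
Joint ranges: [-2.6, 2.6], [-0.5, 2.12], [-1.47, 1.34], [0.16, 2.42], [-1.27, 4.41], [0.06, 2.06], [-2.6, 2.6]. Speed limits (rad/s): [2.22, 2.22, 2.79, 2.79, 3.14, 3.14, 3.14].

### API

Orientations are given as a unit quaternion [x, y, z, w].
In Python, from workcell import manip, camera, ticket, boxes_of, outline_of gives the robot as it stands.
- The arm moves only by the tool carry_out, never from a script. Its argument "deltas" is a list of rows, each a list of 5 numbers: the shift along the tool's x, y, z as a fraction of full scale, then the turn about the tool's z as a fraction of full scale, then the opening, from -1 (shut) to 1 (fully open), so that 0 is half open. In form: [[tx, ty, tz, spin, gripper], ...]. A call has 1 to 20 rows; each row is the pose to reach, as a shift and turn from the pose commanded when the call began, along the tool's axes at that moment; what a row does not reach only later rows make up. Full scale, the value 1, is 150 mm for a shift and 30 degrees for a turn. A row lasts 1/8 s, in which the tool goes at most 62.5 mm and 10.7 degrees, less where a joint would pass 70% of its speed; a pose out of reach is approached as far as the arm can. A call with a number of a shift or a turn outside -1 to 1 is refused whole. A call with a gripper value outside its range is refused whole. The fingers move at their own pace and stop on an object; "force" is the grip in N (left out, the last holds). Time passes only in rows, so rows that repeat a pose let the fingers close. It gives the time, the measured TCP pose, the force, the opening and the grip force at its end, in the units of the state.
- manip.get_obs(): the state, without advancing time (a new reading comes with each control period).
- camera(name): name is "scene" or "side" or "wrist"; returns a dict with "img" (400x640x3 uint8, red, green, blue), "depth" (400x640 float32, m along the optical axis (not along the pixel's ray), 0 where there is no reading), "vertical_fov" (degrees; the focal length in pixels is half the picture's height over the tangent of half this angle, whatever the lens; pixels are square), "cx", "cy" (the principal point, pixels), "k1" (the pictures are not rectified: a ray, as slopes to the right and down, at radius r is drawn at 1 + k1 r^2 times it, then the intrinsics apply), "R" (3x3) and "t" (3): a world point X has camera coordinates R X + t. Camera axes: x right, y down, z forward; pixel columns grow to the right and rows downward; lengths in m; the calibration is good to about 2 mm. A picture is of the moment at which its call begins.
- ticket.hand_in(): hands the job in; it is judged then, once.
Trained networks look in a picture, given as the dict that the camera call returned (one of the last four; its "shot" number tells which), for a name from the list of things; names that differ only in an ending like _2 or _b are one class to them, and where a whole thing is asked for, a point or a joint stands for the part that bears it (a point fixed in the world has none). Each returns a list of dicts, best first, with "conf" (0 to 1); they miss things now and then, are a little off and sometimes report something else, mostly with a low value. They report only what shows in the picture. A call takes as long as a camera call. They do not tell look-alikes from the thing itself.
- boxes_of(query, picture): "position" ([x, y, z] in m, in world coordinates, good to about 4 mm: the middle of the surface that is visible of it).
- outline_of(query, picture): "region" (400x640 bool, what is visible of it).
The state is a dict: "clock": time; "joint_pos": joint angles; "joint_velocities": joint speeds; "tau": joint torques, N m; "position": TCP position; "ee_rot": TCP orientation; "ft_force": force on the tool from outside, world axes, zero at the start; "torque": the same for the moment, N m; "grip_width": opening from 0.0 (shut) to 1.0 (fully open); "grasp_force": force on a finger pad.
Only numpy, scipy, OpenCV 4.12 (cv2) and the standard library are available. Lean on these libraries where they do the work, as an engineer would, in place of code of your own. Each camera call takes 0.05 s, during which the arm holds its last target. There are 200 camera calls.

## Working session

There is one attempt and no reset: what is moved stays moved. The work goes in short steps, Python scripts to look and compute and a tool call to move; the robot and the scene stay as the last step left them, time stands still between calls to the robot, and variables do not carry over. Pictures are saved under pics/ and viewed, at most 10 in all, crops included, and the job is handed in when it is done.

Besides the shell and the picture viewer there is one more tool, called after "Call:" as name([rows], argument=value, ...), one row to a line, values as JSON. carry_out: Moves the arm, as the interface text tells. Its arguments: {"type":"object","properties":{"deltas":{"type":"array","items":{"type":"array","items":{"type":"number"}}},"force":{"type":"number"}},"required":["deltas"]}

```bash
mkdir -p pics; ls
cat > h.py <<'E'
import numpy as np,cv2
from workcell import manip,camera,ticket,boxes_of,outline_of
def K(c):
    f=200/np.tan(np.radians(c["vertical_fov"])/2)
    return np.array([[f,0,c["cx"]],[0,f,c["cy"]],[0,0,1]]),np.array([c["k1"],0,0,0.])
def cloud(c,mask=None):
    k,d=K(c); m=(c["depth"]>0)
    if mask is not None: m&=mask
    v,u=np.nonzero(m); z=c["depth"][v,u]
    p=cv2.undistortPoints(np.stack([u,v],1).astype(float)[:,None],k,d)[:,0]
    return (np.c_[p*z[:,None],z]-c["t"])@c["R"]
def proj(c,X):
    k,d=K(c); p=np.atleast_2d(X)@c["R"].T+c["t"]
    return cv2.projectPoints(p,np.zeros(3),np.zeros(3),k,d)[0][:,0]
def save(c,n): cv2.imwrite("pics/"+n+".png",c["img"][:,:,::-1])
E
python3 - <<'E'
from h import *
o=manip.get_obs(); print({k:np.round(v,3) for k,v in o.items()})
for n in("scene","side"):
    c=camera(n); save(c,n+"0"); print(n,c["R"].round(2).tolist(),c["t"])
    for q in("tall_bottle","short_bottle","squat_jar","rack","reader","reader_head","window","calculator","phone","label_roll","tub","stapler"):
        for b in boxes_of(q,c)[:3]: print(q,np.round(b["position"],3),round(b["conf"],2),proj(c,b["position"])[0].round())
E
```

```text
pics
{'clock': np.float64(0.0), 'joint_pos': array([-1.361,  0.333, -0.065,  1.461,  0.022,  1.35 , -0.088]), 'joint_velocities': array([-0.001, -0.   ,  0.   , -0.002, -0.003, -0.001,  0.   ]), 'tau': array([ 1.0000e-03, -6.2545e+01,  5.0000e-02, -3.9161e+01,  1.6000e-02,
        1.0000e-02, -0.0000e+00]), 'position': array([0.144, 0.608, 0.253]), 'ee_rot': array([ 0.116,  0.993, -0.001, -0.   ]), 'ft_force': array([0.102, 0.321, 0.02 ]), 'torque': array([ 0.003,  0.005, -0.002]), 'grasp_force': np.float64(0.0), 'grip_width': np.float64(1.004)}
scene [[-0.25, 0.97, -0.01], [0.57, 0.13, -0.81], [-0.79, -0.21, -0.58]] [ 0.13733349 -0.2092248   1.46550325]
tall_bottle [0.507 0.178 0.085] 0.6 [382. 215.]
short_bottle [0.532 0.25  0.065] 0.77 [408. 230.]
squat_jar [0.567 0.327 0.071] 0.71 [438. 242.]
rack [0.55  0.258 0.041] 0.83 [409. 242.]
reader [ 0.569 -0.212  0.024] 0.97 [242. 226.]
reader [ 0.551 -0.384  0.046] 0.74 [191. 208.]
reader_head [ 0.551 -0.399  0.101] 0.82 [183. 192.]
reader_head [ 0.574 -0.217  0.104] 0.62 [236. 204.]
reader_head [ 0.571 -0.213  0.026] 0.27 [241. 225.]

[... 577 characters left out ...]
uat_jar [0.554 0.336 0.079] 0.82 [300. 318.]
rack [0.53  0.288 0.045] 0.92 [314. 309.]
reader [ 0.548 -0.187  0.052] 0.92 [317. 171.]
reader_head [ 0.549 -0.205  0.099] 0.76 [317. 153.]
reader_head [ 0.531 -0.388  0.097] 0.64 [326. 119.]
reader_head [0.529 0.288 0.045] 0.49 [314. 309.]
window [ 0.526 -0.384  0.101] 0.77 [328. 119.]
window [ 0.554 -0.201  0.102] 0.55 [315. 153.]
window [ 0.298 -0.28   0.011] 0.22 [402. 165.]
calculator [ 0.301 -0.28   0.014] 0.77 [401. 164.]
phone [0.406 0.002 0.01 ] 0.7 [368. 230.]
phone [ 0.554 -0.202  0.1  ] 0.65 [315. 154.]
label_roll [0.648 0.025 0.04 ] 0.58 [274. 225.]
tub [0.723 0.13  0.087] 0.63 [235. 240.]
stapler [0.316 0.339 0.04 ] 0.96 [415. 334.]
```

View pics/scene0.png

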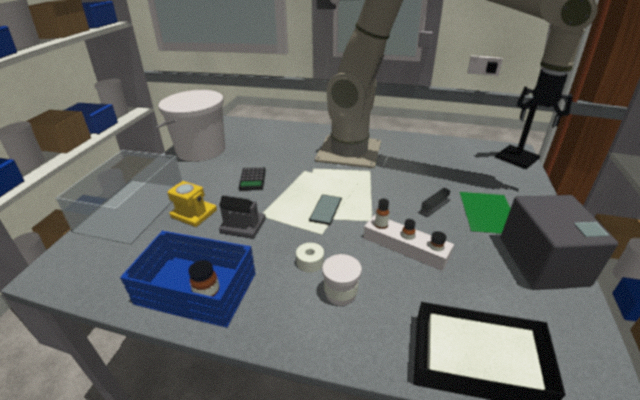

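View pics/side0.png

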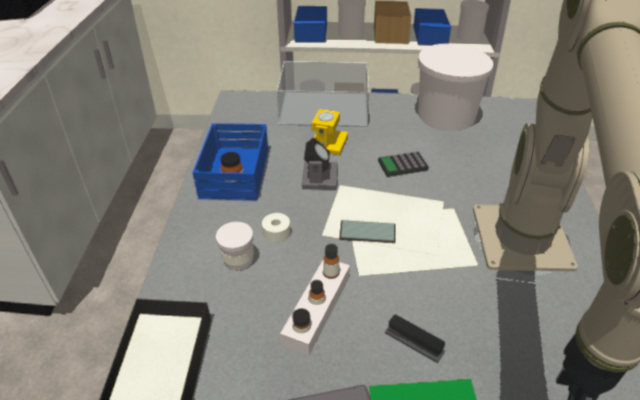

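Run:
```python
from h import *
P=[];W=[];H=[]
for n in("scene","side"):
    c=camera(n); X=cloud(c); P.append(X)
    for q,mn in(("tall_bottle",1),("rack",1),("window",1),("reader",1),("reader_head",1)):
        for o in outline_of(q,c)[:2]:
            Y=cloud(c,o["region"]); 
            print(n,q,round(o["conf"],2),len(Y),np.median(Y,0).round(3), Y[:,2].max().round(3))
    img=c["img"]; 
    # bottle cap
    s=X[(abs(X[:,0]-.5)<.06)&(abs(X[:,1]-.185)<.05)&(X[:,2]>.1)]
    print("cap",s.shape,s.mean(0).round(4),s.max(0).round(3),s.min(0).round(3))
    s=s[s[:,2]>s[:,2].max()-.012]; print("captop",len(s),s.mean(0).round(4))
    # rack top
    r=X[(X[:,2]>.038)&(X[:,2]<.050)&(abs(X[:,0]-.53)<.13)&(abs(X[:,1]-.26)<.16)]
    print("rack",len(r),cv2.minAreaRect(r[:,:2].astype(np.float32)))
    # head
    h=X[(abs(X[:,0]-.57)<.1)&(abs(X[:,1]+.205)<.08)&(X[:,2]>.06)]
    print("head",len(h),h.mean(0).round(3),h.min(0).round(3),h.max(0).round(3))
    f=X[(abs(X[:,0]-.57)<.1)&(abs(X[:,1]+.205)<.09)&(X[:,2]>.012)]
    print("foot",len(f),cv2.minAreaRect(f[:,:2].astype(np.float32)))
    np.save(n+"_head.npy",h)
    big=[cv2.resize(img[int(v)-40:int(v)+40,int(u)-40:int(u)+40],(390,390),interpolation=cv2.INTER_CUBIC) for u,v in (proj(c,[.56,-.21,.07])[0],proj(c,[.51,.2,.08])[0])]
    W.append(np.hstack(big))
cv2.imwrite("pics/crop.png",cv2.resize(np.vstack(W),(600,600))[:,:,::-1])
```

```text
scene tall_bottle 0.67 341 [0.509 0.176 0.086] 0.128
scene rack 0.59 2096 [0.546 0.257 0.038] 0.07
scene rack 0.21 1588 [ 0.569 -0.218  0.024] 0.121
scene window 0.95 461 [ 0.573 -0.22   0.106] 0.121
scene window 0.75 557 [ 0.554 -0.397  0.099] 0.105
scene reader 0.88 1411 [ 0.55  -0.385  0.043] 0.105
scene reader 0.69 1563 [ 0.568 -0.216  0.024] 0.121
scene reader_head 0.98 430 [ 0.574 -0.218  0.106] 0.121
scene reader_head 0.69 600 [ 0.551 -0.398  0.099] 0.105
cap (129, 3) [0.503  0.1757 0.1176] [0.513 0.189 0.128] [0.483 0.162 0.1  ]
captop 78 [0.5004 0.1758 0.1236]
rack 1123 ((0.5251401662826538, 0.2510858476161957), (0.2344098538160324, 0.06830339133739471), 69.28766632080078)
head 563 [ 0.57  -0.213  0.099] [ 0.536 -0.274  0.06 ] [ 0.589 -0.168  0.121]
foot 1425 ((0.5451287031173706, -0.22250990569591522), (0.10075908154249191, 0.11356902122497559), 1.7309457063674927)
side tall_bottle 0.67 505 [0.498 0.19  0.088] 0.127
side rack 0.6 2173 [0.526 0.288 0.042] 0.049
side rack 0.33 1155 [0.409 0.005 0.008] 0.014
side window 0.66 481 [ 0.53  -0.386  0.097] 0.104
side window 0.57 545 [ 0.553 -0.207  0.098] 0.119
side reader 0.93 1476 [ 0.548 -0.186  0.041] 0.119
side reader 0.67 1078 [ 0.523 -0.373  0.072] 0.109
side reader_head 0.63 496 [ 0.53  -0.388  0.097] 0.104
side reader_head 0.61 464 [ 0.551 -0.207  0.099] 0.119
cap (173, 3) [0.4977 0.1833 0.1185] [0.51  0.194 0.127] [0.484 0.163 0.1  ]
captop 124 [0.4976 0.1809 0.1228]
rack 1644 ((0.5255428552627563, 0.25416913628578186), (0.23650319874286652, 0.06638991832733154), 69.97039031982422)
head 669 [ 0.552 -0.202  0.092] [ 0.517 -0.272  0.06 ] [ 0.587 -0.163  0.119]
foot 1306 ((0.5430480241775513, -0.21565449237823486), (0.09996730834245682, 0.1132456436753273), 0.5358601212501526)
```

View pics/crop.png

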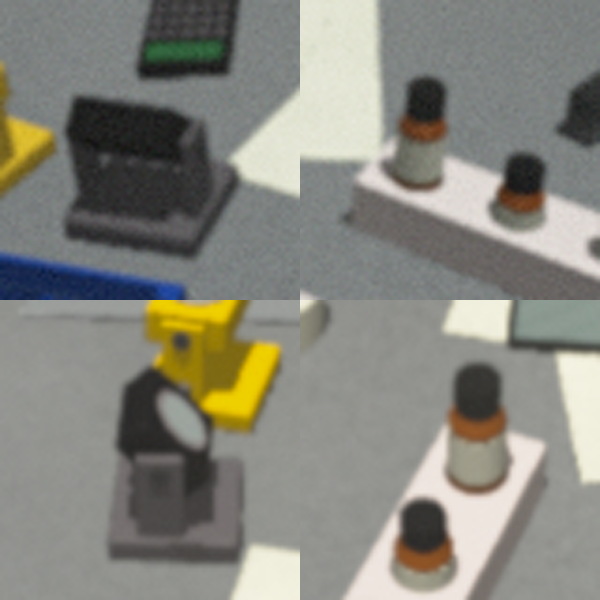

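Candidates: the tallest bottle is at scene (382,213), with the short bottle at (409,230), the jar at (438,241) and a decoy jar in the crate at (203,277). The grey reader is at (242,213) and the yellow decoy at (190,203). The crop confirms the tall bottle at the rack end and the grey reader with its window tipped towards the robot.

The moves give no tilt, so I'll turn the bottle in a light grip by pushing it against the fixed rack edge. First I go above the bottle.

Call:
carry_out([
  [-0.33,-0.25,0,0,0.4],
  [-0.66,-0.5,0,0,0.4],
  [-1,-0.75,0,0,0.4],
  [-1,-0.75,0,0,0.4],
], force=20)

```text
clock: 2.4
position: [0.2685, 0.4604, 0.2539]
ee_rot: [0.12, 0.993, 0.0, 0.001]
ft_force: [-0.6, 1.1, -0.3]
grip_width: 0.7
grasp_force: 0.0
```

Call:
carry_out([
  [-0.33,-0.25,0,0,0.2],
  [-0.66,-0.5,0,0,0.2],
  [-1,-0.75,0,0,0.2],
  [-1,-0.75,0,0,0.2],
])

```text
clock: 2.9
position: [0.3872, 0.3164, 0.2537]
ee_rot: [0.12, 0.993, -0.0, 0.001]
ft_force: [-0.8, 1.3, -0.7]
grip_width: 0.601
grasp_force: 0.0
```

Call:
carry_out([
  [-0.33,-0.25,0,0,0.2],
  [-0.66,-0.5,0,0.24,0.2],
  [-0.9,-0.7,0,0.24,0.2],
  [-0.9,-0.7,0,0.24,0.2],
  [-0.9,-0.7,0,0.24,0.2],
])

```text
clock: 3.52
position: [0.4907, 0.1884, 0.2532]
ee_rot: [0.177, 0.984, 0.0, -0.0]
ft_force: [-0.6, -0.0, -0.0]
grip_width: 0.598
grasp_force: 0.0
```

```bash
cat >> h.py <<'E'
from scipy.spatial.transform import Rotation as Ro
def go(target,zax=None):
    o=manip.get_obs(); R=Ro.from_quat(o["ee_rot"]).as_matrix()
    print("clk",o["clock"],"pos",o["position"].round(4),"x",R[:,0].round(3),"y",R[:,1].round(3),"gw",round(float(o["grip_width"]),3),"gf",round(float(o["grasp_force"]),1),"delta/0.15",((np.array(target)-o["position"])@R/.15).round(3))
E
python3 - <<'E'
from h import *
go([.4985,.1775,.118])
# head tilt: face line at 21 mm from the pivot
for n in("scene","side"):
    h=np.load(n+"_head.npy"); h=h[(abs(h[:,1]+.219)<.03)]
    q=h[:,[0,2]]-[.554,.082]
    for t in np.arange(.4,.96,.05):
        d=q@[-np.sin(t),np.cos(t)]; a=q@[np.cos(t),np.sin(t)]
        m=(abs(a)<.03)&(abs(d-.021)<.012); print(n,round(t,2),m.sum(),(abs(d-.021)<.003).sum(),np.polyfit(a[m],d[m],1).round(4) if m.sum()>5 else "")
c=camera("wrist"); save(c,"w1")
print([ (q,np.round(b["position"],3),round(b["conf"],2)) for q in("tall_bottle","short_bottle") for b in boxes_of(q,c)[:1]])
X=cloud(c); s=X[(X[:,2]>.115)&(X[:,2]<.14)&(np.hypot(X[:,0]-.4985,X[:,1]-.1775)<.04)]
print(len(s),s.mean(0),cv2.minEnclosingCircle(s[:,:2].astype(np.float32)) if len(s) else "")
E
```

```text
clk 3.525 pos [0.4907 0.1884 0.2532] x [-0.937  0.349  0.001] y [0.349 0.937 0.   ] gw 0.598 gf 0.0 delta/0.15 [-0.075 -0.05   0.901]
scene 0.4 126 50 [-1.2014  0.0552]
scene 0.45 106 45 [-1.0853  0.0525]
scene 0.5 91 44 [-1.1468  0.0538]
scene 0.55 64 45 [-1.0297  0.0507]
scene 0.6 42 42 [-0.803   0.0446]
scene 0.65 24 41 [-0.4936  0.0363]
scene 0.7 13 41 [-0.5513  0.037 ]
scene 0.75 7 32 [-0.3376  0.0312]
scene 0.8 3 21 
scene 0.85 2 11 
scene 0.9 2 2 
scene 0.95 2 2 
side 0.4 226 78 [0.2134 0.0185]
side 0.45 230 85 [0.1991 0.0182]
side 0.5 231 96 [0.1748 0.0181]
side 0.55 233 115 [0.152  0.0179]
side 0.6 222 124 [0.1463 0.0181]
side 0.65 213 127 [0.118  0.0182]
side 0.7 208 134 [0.0775 0.0182]
side 0.75 205 126 [0.0384 0.0182]
side 0.8 201 115 [0.     0.0182]
side 0.85 200 121 [-0.0469  0.0182]
side 0.9 198 126 [-0.0948  0.0183]
side 0.95 204 122 [-0.1417  0.0184]
[('tall_bottle', array([0.492, 0.179, 0.119]), 0.74), ('short_bottle', array([0.517, 0.253, 0.086]), 0.63)]
681 [0.49636621 0.17765944 0.12392656] ((0.4973814785480499, 0.17723289132118225), 0.013881716877222061)
```

Call:
carry_out([
  [-0.066,-0.054,0,0,0.2],
  [-0.066,-0.054,0.35,0,0.2],
  [-0.066,-0.054,0.65,0,0.1],
  [-0.066,-0.054,0.8,0,0.1],
  [-0.066,-0.054,0.9,0,0.1],
  [-0.066,-0.054,0.9,0,0.1],
  [-0.066,-0.054,0.9,0,-0.1],
  [-0.066,-0.054,0.9,0,-0.2],
  [-0.066,-0.054,0.9,0,-0.27],
  [-0.066,-0.054,0.9,0,-0.34],
  [-0.066,-0.054,0.9,0,-0.5],
  [-0.066,-0.054,0.9,0,-0.7],
  [-0.066,-0.054,0.9,0,-0.7],
  [-0.066,-0.054,0.9,0,-0.7],
], force=22)

```text
clock: 5.42
position: [0.4981, 0.176, 0.1188]
ee_rot: [0.178, 0.984, 0.0, 0.0]
ft_force: [-0.3, 1.3, 6.3]
grip_width: 0.306
grasp_force: 21.8
```

Call:
carry_out([
  [0,0,-0.05,0,-0.7],
  [0,0,-0.15,0,-0.7],
  [0,0,-0.3,0,-0.7],
  [0,0,-0.45,0,-0.7],
  [0,0,-0.6,0,-0.7],
  [0,0,-0.6,0,-0.7],
  [0,0,-0.6,0,-0.7],
  [0,0,-0.6,0,-0.7],
])

```text
clock: 6.42
position: [0.4972, 0.1754, 0.2073]
ee_rot: [0.178, 0.984, -0.001, -0.001]
ft_force: [0.3, -0.5, -1.2]
grip_width: 0.304
grasp_force: 21.6
```

```bash
cat >> h.py <<'E'
def axis(c,lo=.0):
    # visible bottle points: fit in the plane normal to the tool's y
    o=manip.get_obs(); R=Ro.from_quat(o["ee_rot"]).as_matrix()
    out=outline_of("tall_bottle",c)
    if not out: print("none"); return
    X=cloud(c,out[0]["region"]); L=(X-o["position"])@R
    return L,out[0]["conf"]
E
python3 - <<'E'
from h import *
go([.5,.2,.2])
for n in("scene","side"):
    c=camera(n); save(c,n+"2"); L,cf=axis(c); print(n,cf,len(L),np.percentile(L,[2,50,98],axis=0).round(3).tolist())
    p=proj(c,manip.get_obs()["position"])[0].astype(int)
    cv2.imwrite(f"pics/{n}2c.png",cv2.resize(c["img"][p[1]-50:p[1]+50,p[0]-50:p[0]+50],(400,400),interpolation=cv2.INTER_CUBIC)[:,:,::-1])
a=np.hstack([cv2.imread(f"pics/{n}2c.png") for n in("scene","side")]); cv2.imwrite("pics/lift.png",a)
E
```

```text
clk 6.425 pos [0.4972 0.1754 0.2073] x [-0.936  0.351  0.001] y [ 0.351  0.936 -0.001] gw 0.304 gf 21.6 delta/0.15 [0.04  0.16  0.048]
scene 0.9 480 [[-0.018, -0.015, -0.006], [-0.012, 0.003, 0.048], [0.005, 0.017, 0.104]]
side 0.59 519 [[-0.012, -0.003, -0.004], [0.01, 0.015, 0.057], [0.019, 0.021, 0.107]]
```

View pics/lift.png

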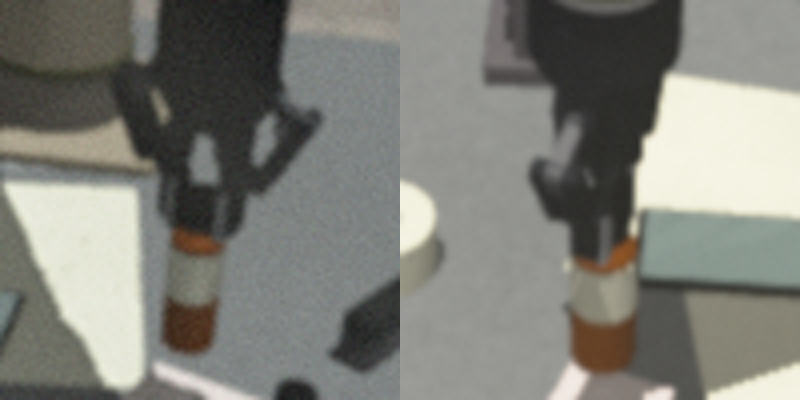

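Run:
```python
from h import *
A=[];B=[]
for i in range(3):
    c=camera("side"); out=outline_of("window",c); 
    u=proj(c,[.545,-.219,.1])[0]
    g=c["img"].mean(2); v,w=np.mgrid[:400,:640]
    near=(np.hypot(w-u[0],v-u[1])<22)
    m=near&(g>100); m=cv2.erode(m.astype(np.uint8),np.ones((2,2)))>0
    X=cloud(c,m); X=X[(X[:,2]>.075)&(abs(X[:,1]+.219)<.035)&(abs(X[:,0]-.55)<.05)]; A.append(X); print(u,m.sum(),len(X))
    o=cloud(c,near); o=o[(o[:,2]>.06)&(abs(o[:,0]-.55)<.06)&(abs(o[:,1]+.219)<.06)]; B.append(o)
X=np.vstack(A); m=np.median(X,0); print(m, X.mean(0), X.min(0),X.max(0))
q=np.c_[X[:,0]*0+1,X[:,:2]]
# SVD plane with outlier trimming
for _ in range(5):
    m=X.mean(0); n=np.linalg.svd(X-m)[2][2]; n*=np.sign(n[2]); d=(X-m)@n; X=X[abs(d)<2.0*d.std()+1e-4]
print("normal",n.round(3),"tilt",np.arccos(n[2]),"yaw",np.degrees(np.arctan2(n[1],-n[0])),"std",d.std(),len(X), "centre",m)
c_img=c["img"][int(u[1])-30:int(u[1])+30,int(u[0])-30:int(u[0])+30]
cv2.imwrite("pics/win.png",cv2.resize(np.hstack([c_img,np.where(m.sum()>-9,np.repeat((g>100)[int(u[1])-30:int(u[1])+30,int(u[0])-30:int(u[0])+30,None]*255,3,2),0).astype(np.uint8)]),(800,400),interpolation=cv2.INTER_NEAREST)[:,:,::-1])
```

```text
[318.79492065 150.17675925] 460 5
[318.79492065 150.17675925] 459 4
[318.79492065 150.17675925] 466 4
[ 0.58624931 -0.24145018  0.09442877] [ 0.58533294 -0.23237584  0.09597264] [ 0.5745982  -0.25253551  0.09234171] [ 0.58686442 -0.2065577   0.11083376]
normal [ 0.836 -0.012  0.549] tilt 0.9897109291855026 yaw -179.203228872584 std 0.0006180532839196473 13 centre [ 0.58533294 -0.23237584  0.09597264]
```

Call:
carry_out([
  [-0.1,0,0,0,-0.7],
  [-0.2,0,0,0,-0.7],
  [-0.3,0,0,0,-0.7],
  [-0.38,0,0,0,-0.7],
  [-0.38,0,0.05,0,-0.7],
  [-0.38,0,0.15,0,-0.7],
  [-0.38,0,0.3,0,-0.7],
  [-0.38,0,0.4,0,-0.7],
  [-0.38,0,0.47,0,-0.7],
  [-0.38,0,0.47,0,-0.7],
])

```text
clock: 8.18
position: [0.5507, 0.1557, 0.1371]
ee_rot: [0.178, 0.984, -0.0, -0.001]
ft_force: [0.4, -0.3, -0.7]
grip_width: 0.31
grasp_force: 21.5
```

View pics/win.png

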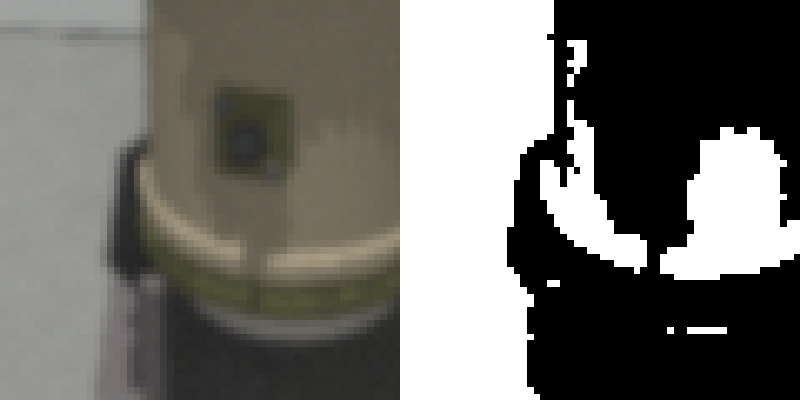

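The arm hides the window here, so I'll fit the tilt from the head points saved earlier. Meanwhile I lean the bottle against the rack edge.

Call:
carry_out([
  [0.05,0,0,0,-0.7],
  [0.11,0,0,0,-0.7],
  [0.17,0,0,0,-0.7],
  [0.23,0,0,0,-0.7],
  [0.29,0,0.006,0,-0.7],
  [0.35,0,0.02,0,-0.7],
  [0.39,0,0.037,0,-0.7],
  [0.43,0,0.054,0,-0.7],
  [0.43,0,0.054,0,-0.7],
])

```text
clock: 9.3
position: [0.49, 0.1785, 0.1293]
ee_rot: [0.178, 0.984, -0.0, -0.0]
ft_force: [1.7, 0.9, 0.6]
grip_width: 0.304
grasp_force: 21.7
```

```bash
cat >> h.py <<'E'
def fit(c,s0=.105):
    # fit bottle (cylinder r18, s in 0..82, and cap) to visible points: angle about tool y + offset, via least squares on side distance
    from scipy.optimize import least_squares
    L,cf=axis(c); L=L[(L[:,2]>.02-.03)&(np.abs(L[:,1])<.03)]
    def res(p):
        ax=np.array([-np.sin(p[0])*np.cos(p[3]),np.sin(p[3]),np.cos(p[0])*np.cos(p[3])])  # towards base, tool frame
        v=L-[p[1],p[2],.003]; s=v@ax; r=np.linalg.norm(v-np.outer(s,ax),axis=1)
        R=np.where(s>.023,.018,.014); return np.r_[(r-R),.02*np.array([p[3]]),.2*np.array(p[1:3])]
    best=min((least_squares(res,[a,0,0,0],loss="soft_l1",f_scale=.003) for a in(0,.4,.8)),key=lambda r:r.cost); p=best.x
    ax=np.array([-np.sin(p[0])*np.cos(p[3]),np.sin(p[3]),np.cos(p[0])*np.cos(p[3])]); s=(L-[p[1],p[2],.003])@ax
    return p,cf,len(L),np.percentile(s,[0.5,98,99.5]),best.cost
E
python3 - <<'E'
from h import *
go([0,0,0])
ims=[]
for n in("scene","side"):
    c=camera(n); print(n,fit(c))
    p=proj(c,manip.get_obs()["position"])[0].astype(int)
    ims.append(cv2.resize(c["img"][p[1]-50:p[1]+50,p[0]-50:p[0]+50],(400,400),interpolation=cv2.INTER_CUBIC)[:,:,::-1])
cv2.imwrite("pics/tilt.png",np.hstack(ims))
h=np.load("side_head.npy"); rng=np.random.default_rng(0); best=(0,)
for _ in range(4000):
    a,b,d=h[rng.choice(len(h),3,False)]; n=np.cross(b-a,d-a); l=np.linalg.norm(n)
    if l<2e-4: continue
    n/=l; n*=np.sign(n[2])
    if not(n[0]<-.3 and abs(n[1])<.25 and n[2]>.4): continue
    m=abs((h-a)@n)<.0025
    if m.sum()>best[0]: best=(m.sum(),m)
X=h[best[1]]; m=X.mean(0); n=np.linalg.svd(X-m)[2][2]; n*=np.sign(n[2])
print(best[0],n,"tilt",np.arctan2(-n[0],n[2]),m,X.min(0),X.max(0))
E
```

```text
clk 9.3 pos [0.49   0.1785 0.1293] x [-0.937  0.35   0.001] y [ 0.35   0.937 -0.   ] gw 0.304 gf 21.7 delta/0.15 [ 2.642 -2.259  0.865]
scene (array([ 7.08230824e-01,  7.81729321e-03, -1.67859713e-03, -1.30429199e-04]), 0.79, 520, array([-0.00247951,  0.10752619,  0.10918059]), np.float64(0.0005247620616213608))
side (array([ 0.64844599,  0.00268755,  0.00170407, -0.00944166]), 0.7, 447, array([-0.00824272,  0.10611493,  0.10864478]), np.float64(0.000786481634475438))
295 [-0.71548721  0.01259936  0.69851221] tilt 0.7974025459984254 [ 0.54215462 -0.2137268   0.09475545] [ 0.51715086 -0.2723201   0.06612827] [ 0.56692254 -0.16797544  0.11896119]
```

View pics/tilt.png

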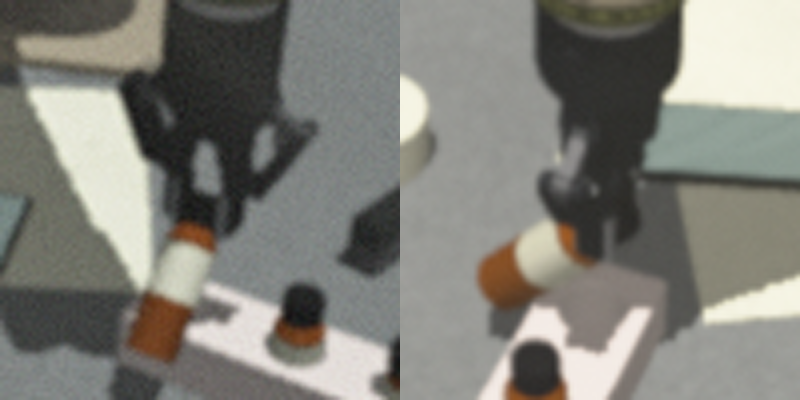

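Call:
carry_out([
  [0.04,0,0.022,0,-0.7],
  [0.078,0,0.045,0,-0.7],
  [0.078,0,0.045,0,-0.7],
  [0.05,0,-0.05,0,-0.7],
  [0.0,0,-0.2,0,-0.7],
  [0,0,-0.4,0,-0.7],
  [0,0,-0.6,0,-0.7],
  [0,0,-0.8,0,-0.7],
  [0,0,-0.95,0,-0.7],
  [0,0,-0.95,0,-0.7],
  [0,0,-0.95,0,-0.7],
])

```text
clock: 10.88
position: [0.4903, 0.1781, 0.2714]
ee_rot: [0.178, 0.984, -0.0, -0.001]
ft_force: [-0.4, -0.2, -1.8]
grip_width: 0.31
grasp_force: 21.9
```

Run:
```python
from h import *
go([.455,-.219,.27])
for n in("scene","side"):
    c=camera(n); print(n,fit(c))
```

```text
clk 10.875 pos [0.4903 0.1781 0.2714] x [-0.936  0.351  0.001] y [ 0.351  0.936 -0.001] gw 0.31 gf 21.9 delta/0.15 [-0.708 -2.561  0.011]
scene (array([ 8.37306444e-01,  8.26164126e-03, -7.73336323e-04, -3.71502694e-03]), 0.78, 627, array([0.0007684 , 0.1121704 , 0.11259487]), np.float64(0.0010152961029127562))
side (array([ 0.81276694,  0.00877395,  0.00261567, -0.01134472]), 0.62, 569, array([-0.00185966,  0.11045708,  0.11341667]), np.float64(0.0010936038035811002))
```

Call:
carry_out([
  [0,-0.15,0,-0.15,-0.7],
  [0,-0.4,0,-0.35,-0.7],
  [0,-0.65,0,-0.55,-0.7],
  [0,-0.9,0,-0.683,-0.7],
  [0,-1,0,-0.683,-0.7],
  [0,-1,0,-0.683,-0.7],
  [0,-1,0,-0.683,-0.7],
])

```text
clock: 11.95
position: [0.4383, 0.0391, 0.2721]
ee_rot: [-0.0, 1.0, 0.0, -0.0]
ft_force: [0.1, 0.4, -1.6]
grip_width: 0.309
grasp_force: 21.9
```

Call:
carry_out([
  [0,-0.15,0,0,-0.7],
  [0,-0.4,0,0,-0.7],
  [0,-0.65,0,0,-0.7],
  [0,-0.9,0,0,-0.7],
  [0,-1,0,0,-0.7],
  [0,-1,0,0,-0.7],
])

```text
clock: 12.7
position: [0.4383, -0.1118, 0.2721]
ee_rot: [0.001, 1.0, -0.0, -0.0]
ft_force: [-0.5, 1.2, -2.0]
grip_width: 0.307
grasp_force: 22.0
```

Call:
carry_out([
  [0.05,-0.15,0,0,-0.7],
  [0.1,-0.35,0,0,-0.7],
  [0.18,-0.55,0,0,-0.7],
  [0.22,-0.68,0,0,-0.7],
  [0.22,-0.7,0,0,-0.7],
  [0.22,-0.7,0,0,-0.7],
])

```text
clock: 13.45
position: [0.4056, -0.2156, 0.2721]
ee_rot: [-0.001, 1.0, 0.0, -0.0]
ft_force: [0.0, -0.5, -1.7]
grip_width: 0.309
grasp_force: 22.1
```

Run:
```python
from h import *
go([.4386,-.219,.202])
for n in("scene","side","wrist"):
    c=camera(n); save(c,n+"5")
    try: print(n,fit(c))
    except Exception as e: print(n,e)
    X=cloud(c)
    h=X[(abs(X[:,0]-.55)<.05)&(abs(X[:,1]+.219)<.04)&(X[:,2]>.06)&(X[:,2]<.13)]
    rng=np.random.default_rng(0); best=(0,)
    if len(h)<30: continue
    for _ in range(4000):
        a,b,d=h[rng.choice(len(h),3,False)]; nn=np.cross(b-a,d-a); l=np.linalg.norm(nn)
        if l<2e-4: continue
        nn/=l; nn*=np.sign(nn[2])
        if not(nn[0]<-.3 and abs(nn[1])<.25 and nn[2]>.4): continue
        m=abs((h-a)@nn)<.0025
        if m.sum()>best[0]: best=(m.sum(),m)
    Y=h[best[1]]; m=Y.mean(0); nn=np.linalg.svd(Y-m,full_matrices=False)[2][2]; nn*=np.sign(nn[2])
    print(n,best[0],len(h),nn.round(3),np.arctan2(-nn[0],nn[2]),m.round(4),Y.min(0).round(3),Y.max(0).round(3),"d",(m-[.554,-.219,.082])@nn)
    for b in boxes_of("window",c)[:2]: print(b["conf"],b["position"])
a=cv2.imread("pics/side5.png"); b=cv2.imread("pics/wrist5.png")
c0=cv2.resize(a[80:280,200:480],(448,320)); d=cv2.resize(b,(352,220)); 
cv2.imwrite("pics/app.png",np.hstack([c0,np.vstack([d,np.zeros((100,352,3),np.uint8)])]))
```

```text
clk 13.45 pos [ 0.4056 -0.2156  0.2721] x [-1.    -0.001  0.   ] y [-0.001  1.     0.   ] gw 0.309 gf 22.1 delta/0.15 [-0.22  -0.023  0.467]
scene (array([ 8.39759048e-01,  9.25008328e-03,  3.01196733e-04, -5.11379843e-03]), 0.55, 470, array([0.00347866, 0.11486576, 0.11550588]), np.float64(0.0009076071404557238))
scene 104 419 [-0.772 -0.001  0.635] 0.8822391800823326 [ 0.5766 -0.2174  0.089 ] [ 0.551 -0.258  0.06 ] [ 0.587 -0.181  0.104] d -0.013054461421064147
0.91 [0.552, -0.3947, 0.0975]
0.75 [0.5709, -0.2176, 0.102]
side (array([0.83954851, 0.01155735, 0.00136027, 0.0034275 ]), 0.9, 472, array([0.00088025, 0.11425822, 0.11599783]), np.float64(0.001058570424627147))
side 257 467 [-0.722  0.008  0.692] 0.8062603099875951 [ 0.5415 -0.2158  0.0945] [ 0.517 -0.257  0.066] [ 0.566 -0.179  0.118] d 0.017711336649019728
0.94 [0.5523, -0.2028, 0.1012]
0.66 [0.5268, -0.3852, 0.099]
wrist (array([ 8.46959359e-01,  1.02772228e-02,  6.59533870e-04, -3.04298348e-03]), 0.85, 4590, array([-0.00067379,  0.10971784,  0.22571778]), np.float64(0.025946362176674818))
wrist 651 779 [-0.692  0.011  0.722] 0.7640410535684531 [ 0.5569 -0.2223  0.1119] [ 0.539 -0.259  0.093] [ 0.567 -0.181  0.119] d 0.019527058538875576
0.84 [0.507, -0.4056, 0.1017]
0.76 [0.5598, -0.2338, 0.115]
```

View pics/app.png

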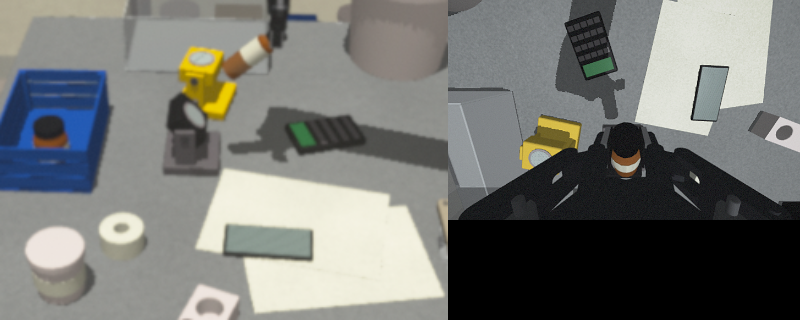

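Call:
carry_out([
  [-0.04,-0.02,0.06,0,-0.7],
  [-0.08,-0.02,0.16,0,-0.7],
  [-0.13,-0.02,0.27,0,-0.7],
  [-0.18,-0.02,0.37,0,-0.7],
  [-0.2,-0.02,0.43,0,-0.7],
  [-0.22,-0.02,0.465,0,-0.7],
  [-0.22,-0.02,0.465,0,-0.7],
  [-0.22,-0.02,0.465,0,-0.7],
])

```text
clock: 14.9
position: [0.4379, -0.2203, 0.2028]
ee_rot: [0.0, 1.0, 0.0, 0.0]
ft_force: [-0.5, 0.1, -2.2]
grip_width: 0.302
grasp_force: 22.1
```

Run:
```python
from h import *
go([.4386,-.219,.202]); o=manip.get_obs(); R=Ro.from_quat(o["ee_rot"]).as_matrix()
w=np.array([.541,-.2185,.0955]); n=np.array([-.705,.0,.709]); t=np.array([.709,0,.705])
ims=[]
for nm in("scene","side"):
    c=camera(nm); p,cf,k,s,_=fit(c); print(nm,p.round(3),s.round(4))
    ax=np.array([-np.sin(p[0])*np.cos(p[3]),np.sin(p[3]),np.cos(p[0])*np.cos(p[3])])
    B=o["position"]+R@(np.array([p[1],p[2],.003])+ax*s[1]); d=B-w
    print("base",B.round(4),"n,t,y",(d@n).round(4),(d@t).round(4),d[1].round(4),"angle",np.arccos(-(R@ax)@n).round(3))
    q=proj(c,w)[0].astype(int)
    im=cv2.resize(c["img"][q[1]-55:q[1]+45,q[0]-50:q[0]+50],(400,400),interpolation=cv2.INTER_CUBIC)[:,:,::-1].copy()
    for X,col in((w,(0,0,255)),(w+.04*n,(0,255,0)),(B,(255,0,255))):
        u=(proj(c,X)[0]-[q[0]-50,q[1]-55])*4; cv2.circle(im,tuple(int(a) for a in u),5,col,2)
    ims.append(im)
cv2.imwrite("pics/fin.png",np.hstack(ims))
```

```text
clk 14.9 pos [ 0.4379 -0.2203  0.2028] x [-1.     0.001 -0.001] y [0.001 1.    0.   ] gw 0.302 gf 22.1 delta/0.15 [-0.004  0.009  0.005]
scene [ 0.832  0.009  0.001 -0.007] [0.0038 0.1125 0.1144]
base [ 0.5118 -0.2207  0.1241] n,t,y 0.0408 -0.0005 -0.0022 angle 0.054
side [ 0.858  0.014  0.003 -0.006] [0.0245 0.1152 0.1165]
base [ 0.5109 -0.2183  0.1244] n,t,y 0.0418 -0.001 0.0002 angle 0.078
```

View pics/fin.png

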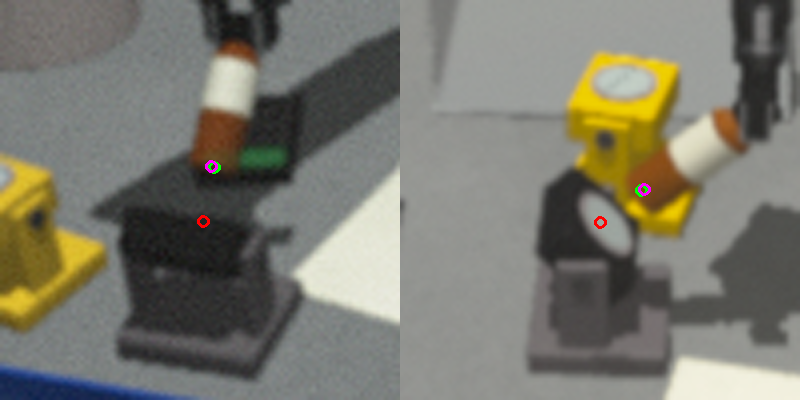

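The bottle's underside stands about 41 mm in front of the window (red marker on the window, magenta on the underside). It is within a few mm of centre, about 0.06 rad off axis, and steady.

```bash
python3 -c "
from h import *
print(ticket.hand_in())"
```

```text
the job is handed in; nothing more can be done
None
```

The job is handed in with the tall bottle held steady in the air, gripped at about 22 N. By my camera measurements its underside is about 41 mm in front of the grey reader's window, within about 4 mm of centre and 0.05–0.08 rad off square. The verdict was not shown to me.

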